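Turn the rotor chart and clip it

TASK

Turn the stiff tabbed leaf of the rotor-chart binder across its rings so that its other face shows, laying it gently on the empty wing of the stand without letting it slap down. Then hang the U-shaped metal clip over the top edge of that wing, beside the tab rather than on it, pushed fully down so that it straddles both leaf and wing, and let it go. Leave the tube box, rotor and jar where they are.

Things in the scene. Friction and masses are not known exactly. Their poses are not given: they have to be found in the camera images.
- stand: Fixed grey V-shaped binder stand, footprint 220 x 170 mm. Origin: middle of its underside; z up, x along the ring axis, y from right wing to left wing. The ring axis lies 50 mm above the origin, with three 36 mm steel rings. Two wings rise from it, leaning 40 degrees from vertical to -y (right) and +y (left). Under the wings only thin posts, up to 95 mm above the bench: their upper part is open behind
- leaf (a joint): Turn of the stiff white leaf about the ring axis, rad: 0 = lying on the right wing (start), 0.698 upright, 1.396 = lying on the left wing. Plate 4 mm thick, 200 mm long in stand x, plane through the ring axis, free edge 138 mm from that axis, level with the wing's top edge; about 0.12 kg. Turns freely and falls to the nearer wing when let go
- leaf_tab (a point): Middle of the outer edge of the leaf's one tab: 60 mm long, 4 mm thick, standing 32 mm beyond the leaf's free edge and the wing, so 170 mm from the ring axis, at stand x = -50 mm. Axes turn with the leaf: x along the ring axis, z from the rings out to the tab in the leaf's plane, y square to the leaf
- wing_left: Left wing (stand +y side), empty at the start: cover and paper 206 mm long, its top edge 138 mm up the slope from the ring axis; wing and leaf on it together 13 mm thick. The right wing mirrors it. Origin: middle of the top edge, mid-thickness of wing plus leaf. x along the edge (as stand x), z up the slope, 40 degrees from vertical, y square to the wing, outwards and down
- clip: Loose aluminium U clip, about 0.18 kg, standing on two legs. 70 mm long in x, 30 wide in y, 82 high. Origin: middle underneath, z up. Legs 4 mm thick, between them a slot 22 mm wide in y, 40 deep, open below and at the ends; back 8 mm thick (z 40 to 48); on it a grip fin 14 mm thick in y, 60 long in x, z 48 to 82. Same either way round
- clip_slot (a point): Middle of the roof of the clip's slot, 40 mm above the clip's origin, axes as the clip's
- tube_box: Bystander: closed clear and white tube box 94 x 79 x 54 mm. Origin middle underneath
- rotor: Bystander: aluminium centrifuge rotor, 110 mm across, 62 mm high. Origin middle underneath
- jar: Bystander: capped jar, 70 mm across, 100 mm high. Origin middle underneath
Mind the look-alikes: they are no part of the job. What is shaped like the clip but green or turquoise is not meant.

How it is judged:
On the way:
1. the leaf lies on the left wing, the clip not yet on it (value of joint leaf above 1.33 rad and not (z of clip_slot in the frame of wing_left between -0.006 and 0.008 m and y of clip_slot in the frame of wing_left between -0.014 and 0.014 m and x of clip_slot in the frame of wing_left between 0.01 and 0.085 m and angle between the z axis of clip and the z axis of wing_left, either way round below 0.4 rad)), for 0.2 s.
At the end, for the whole second after the job is handed in: Leaf on the left wing (joint above 1.33 rad); clip released and at rest astride leaf and wing there: slot roof within 8 mm of the top edge along the slope, 14 mm across it, its centre 10 to 85 mm from the wing's middle away from the tab, in line with the slope to 0.4 rad; bystanders within 20 mm (value of joint leaf above 1.33 rad and z of clip_slot in the frame of wing_left between -0.006 and 0.008 m and y of clip_slot in the frame of wing_left between -0.014 and 0.014 m and x of clip_slot in the frame of wing_left between 0.01 and 0.085 m and angle between the z axis of clip and the z axis of wing_left, either way round below 0.4 rad and linear speed of clip below 0.02 m/s and velocity of joint leaf below 0.1 rad/s); the robot touches nothing.
It fails at once if the leaf is let slap or flung (turning faster than 3 rad/s) (velocity of joint leaf above 3 rad/s or velocity of joint leaf below -3 rad/s).
It fails at once if a bystander (tube_box) is moved more than 20 mm or tipped (distance of tube_box from where it was at the start of the episode above 0.02 m or angle between tube_box's own z axis and vertical above 0.3 rad).
It fails at once if a bystander (rotor) is moved more than 20 mm or tipped (distance of rotor from where it was at the start of the episode above 0.02 m or angle between rotor's own z axis and vertical above 0.3 rad).
It fails at once if a bystander (jar) is moved more than 20 mm or tipped (distance of jar from where it was at the start of the episode above 0.02 m or angle between jar's own z axis and vertical above 0.3 rad).
It also fails if it takes over 72 s, if anything falls off the work surface, if the arm or the gripper's body presses on something with over 40 N, if the wrist force passes 120 N, or if a joint passes its speed limit or range.

ROBOT

A 6-joint arm with a two-finger parallel gripper is mounted at the origin on the work surface. World frame = base frame: x ahead of the robot, y to its left, z up, the work surface at z = 0. Lengths are in m, angles in rad, forces in N, time in s.
With the tool pointing down it reaches from about 0.3 to 0.775 m from the base axis. Payload 14.6 kg.
Tool frame: the origin (TCP) lies on the centre line of the jaws, within the pads' length; the fingertips stand 25 mm ahead of it and the grasp point (between the pads) lies 6 mm ahead of it (ctrl.tip_reach is the distance from the TCP to the fingertips, in m); z points along the fingers, y is the line along which they close (so a half turn about z gives the same grasp; the last joint's range is limited). The gripper opens to 94 mm and grips with 3 to 60 N. Pads are 16 mm wide; open, the fingers measure 119 mm over their backs; the gripper's body (75 mm by 177 mm) begins 78 mm behind the grasp point.
Start: joints at [1.111, 0.3, 1.521, -0, 1.321, -0.067], TCP at [0.211, 0.508, 0.199] pointing down, gripper open.
Joint ranges: [-3.03, 3.03], [-0.79, 2.21], [0.23, 2.52], [-1.04, 4.18], [0, 3.07], [-2.55, 2.55]. Speed limits (rad/s): [2.22, 2.22, 2.57, 3.14, 3.14, 3.14].

INTERFACE

Orientations are given as [roll, pitch, yaw] about the fixed x, y, z axes, in that order (R = Rz(yaw) Ry(pitch) Rx(roll)).
In Python, from station import ctrl gives the robot as it stands. The module is installed in compiled form; this text tells all that it offers.
- The arm moves only by the tool apply_moves, never from a script. Its argument "deltas" is a list of rows, each a list of 7 numbers: the closure in counts, from 0 (fully open) to 255 (shut), then the shift along the world's x, y, z in cm, then the turn, a rotation vector about the world's x, y, z in rad. In form: [[jaw, tx, ty, tz, ax, ay, az], ...]. A call has 1 to 10 rows; each row shifts and turns the commanded pose from where the row before left it; what a row does not reach is not made up. A row lasts 1/10 s, in which the tool goes at most 50 mm and 8.59 degrees, less where a joint would pass 70% of its speed; a pose out of reach is approached as far as the arm can. A call with a gripper value outside its range is refused whole. The fingers move at their own pace and stop on an object; "grip_force" is the grip in N (left out, the last holds). Time passes only in rows, so rows that do not move let the fingers close. It gives the time, the measured TCP pose, the force, the opening and the grip force at its end, in the units of the state.
- ctrl.get_obs(): the state, without advancing time (a new reading comes with each control period).
- ctrl.camera(name): name is "scene" or "top" or "wrist"; returns a dict with "img" (420x560x3 uint8, red, green, blue), "K" (3x3 intrinsics, pixels), "pose" (4x4, takes a point from camera to world coordinates); the wrist camera has in their place "hand_eye" (4x4, takes a point from camera to tool coordinates, whose origin is the TCP and whose axes are the flange's). Camera axes: x right, y up, looking along -z (the intrinsics and any distortion apply to the point x, -y, -z); pixel columns grow to the right and rows downward; lengths in m; the calibration is good to about 2 mm. A picture is of the moment at which its call begins: read the wrist's pose just before it. There is no depth.
- ctrl.hand_in(): hands the job in; it is judged then, once.
The state is a dict: "time_s": time; "qpos": joint angles; "joint_vel": joint speeds; "tau": joint torques, N m; "ee_pos": TCP position; "eef_rot": TCP orientation; "force": force on the tool from outside, world axes, zero at the start; "moment": the same for the moment, N m; "grip_width": finger opening in m; "grip_force": force on a finger pad.
Only numpy, scipy, OpenCV 4.12 (cv2) and the standard library are available. Lean on these libraries where they do the work, as an engineer would, in place of code of your own. Each camera call takes 0.05 s, during which the arm holds its last target. There are 200 camera calls.

## Working session

There is one attempt and no reset: what is moved stays moved. The work goes in short steps, Python scripts to look and compute and a tool call to move; the robot and the scene stay as the last step left them, time stands still between calls to the robot, and variables do not carry over. Pictures are saved under pics/ and viewed, at most 10 in all, crops included, and the job is handed in when it is done.

Besides the shell and the picture viewer there is one more tool, called after ">>>" as a command line: name --pt "numbers of a row" for each row, then --argument value for the rest. apply_moves: Moves the arm, as the interface text tells. Its arguments: {"type":"object","properties":{"deltas":{"type":"array"},"grip_force":{"type":"number"}},"required":["deltas"]}

```bash
mkdir -p pics
cat > h.py <<'E'
import numpy as np, cv2
from station import ctrl
from scipy.spatial.transform import Rotation as R
def shot(n,f=None):
    o=ctrl.get_obs(); c=ctrl.camera(n)
    if n=='wrist':
        T=np.eye(4); T[:3,:3]=R.from_euler('xyz',o['eef_rot']).as_matrix(); T[:3,3]=o['ee_pos']; c['pose']=T@c['hand_eye']
    if f:
        cv2.imwrite('pics/'+f+'.png',c['img'][:,:,::-1]); np.savez('pics/'+f+'.npz',img=c['img'],K=c['K'],pose=c['pose'])
    return c
def load(f): return dict(np.load('pics/'+f+'.npz'))
def ray(c,u,v):
    d=np.linalg.inv(c['K'])@[u,v,1]; d=c['pose'][:3,:3]@[d[0],-d[1],-d[2]]
    return c['pose'][:3,3],d/np.linalg.norm(d)
def onz(c,u,v,z):
    o,d=ray(c,u,v); return o+d*(z-o[2])/d[2]
def tri(l):
    A=0;b=0
    for c,u,v in l:
        o,d=ray(c,u,v);P=np.eye(3)-np.outer(d,d);A=A+P;b=b+P@o
    return np.linalg.solve(A,b)
def proj(c,p):
    q=c['pose'][:3,:3].T@(np.array(p)-c['pose'][:3,3]); w=c['K']@[q[0],-q[1],-q[2]]; return w[:2]/w[2]
E
python3 - <<'E'
from h import *
a=shot('scene','scene');b=shot('top','top')
print(ctrl.get_obs()); print(a['pose'],b['pose'],a['K'])
E
```

```text
{'time_s': 0.1, 'qpos': array([ 1.11138181e+00,  3.00395136e-01,  1.52151116e+00, -3.36913490e-05,
        1.32072505e+00, -6.66127113e-02]), 'joint_vel': array([ 0.00079321, -0.00143313, -0.00099103,  0.00067644,  0.00038323,
        0.00094849]), 'tau': array([ 2.17121393e-03, -5.32644367e+01, -3.53282189e+01,  7.10021588e-02,
        2.34889792e-02, -8.04404931e-05]), 'ee_pos': array([0.21043602, 0.50788329, 0.19845759]), 'eef_rot': array([-3.14055409e+00, -3.65768010e-05,  2.74879918e+00]), 'force': array([-0.30440175, -0.39543402, -0.50159729]), 'moment': array([ 0.00756784, -0.04695574,  0.00225898]), 'grip_force': 0.0, 'grip_width': 0.09387820554392055}
[[ 0.56668963 -0.52524262  0.63480946  1.17720404]
 [ 0.82372825  0.34406032 -0.45065981 -0.44130206]
 [ 0.01829299  0.77829473  0.6276326   0.76058311]
 [ 0.          0.          0.          1.        ]] [[ 0.01813078  0.98316284 -0.18182988  0.32109759]
 [-0.99969297  0.01475394 -0.01990699 -0.00535514]
 [-0.0168891   0.18213498  0.98312848  1.35567343]
 [ 0.          0.          0.          1.        ]] [[415.96763251   0.         284.24225862]
 [  0.         415.96763251 208.84634414]
 [  0.           0.           1.        ]]
```

View pics/scene.png

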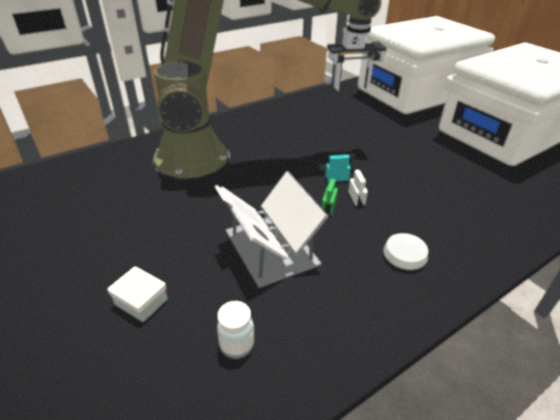

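View pics/top.png

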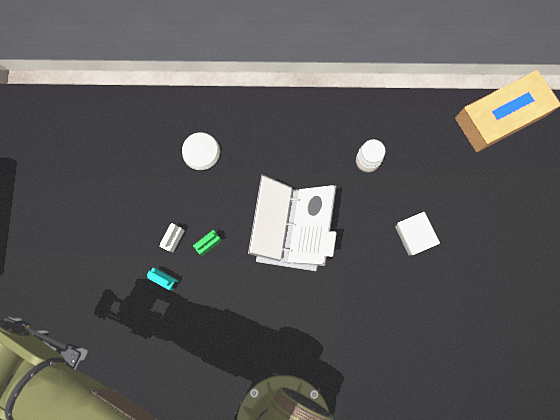

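The top view shows the binder with its leaf on the image-right wing (world -y) and the tab at about (331,243). The left wing, image-left, is empty. There are three clip-like things: pale metal at (172,237), green at (207,242) and turquoise at (162,278). I choose the pale metal one and check it in a close crop.

Run:
```python
from h import *
a=load('scene');b=load('top')
A=cv2.resize(a['img'][135:295,205:385],None,fx=3.3,fy=3.3,interpolation=2)
B=cv2.resize(b['img'][165:305,145:345],None,fx=4,fy=4,interpolation=2)
cv2.imwrite('pics/c1.png',B[:,:,::-1]);cv2.imwrite('pics/c2.png',A[:,:,::-1])
for u,v in [(172,237),(207,242),(162,278)]: print(onz(b,u,v,.06))
for n,c in (('a',a),('b',b)):
    m=cv2.inRange(cv2.cvtColor(c['img'],cv2.COLOR_RGB2HSV),(0,0,90),(180,70,255))
    for k in cv2.findContours(m,0,1)[0]:
        if 60<cv2.contourArea(k)<15000: print(n,cv2.boundingRect(k),cv2.contourArea(k),cv2.minAreaRect(k))
```

```text
[0.47991374 0.30763737 0.06      ]
[0.467895  0.2122861 0.06     ]
[0.36984665 0.32792682 0.06      ]
a (217, 300, 38, 58) 1778.0 ((235.5, 328.5), (57.0, 37.0), 90.0)
a (107, 266, 61, 55) 2051.0 ((138.25001525878906, 291.2500305175781), (50.20458221435547, 50.91168975830078), 45.0)
a (383, 232, 46, 38) 1302.0 ((406.1000671386719, 250.70001220703125), (46.169254302978516, 36.04996109008789), 18.43494987487793)
a (214, 171, 114, 116) 6964.0 ((277.068115234375, 225.17787170410156), (109.08834075927734, 102.27294921875), 75.3791275024414)
a (348, 169, 20, 36) 451.0 ((357.5, 186.5), (35.0, 19.0), 90.0)
a (0, 55, 101, 86) 3109.0 ((46.59455490112305, 93.64041137695312), (72.4244384765625, 98.01119232177734), 74.47589111328125)
a (95, 53, 21, 73) 342.5 ((105.47843933105469, 88.38727569580078), (72.56018829345703, 12.643062591552734), 82.9834976196289)
a (145, 42, 43, 57) 623.5 ((165.98529052734375, 67.50538635253906), (57.897369384765625, 32.2347526550293), 69.86369323730469)
a (212, 17, 92, 36) 1748.0 ((257.94598388671875, 37.67567443847656), (26.632633209228516, 95.35140991210938), 80.5376
[... 1003 characters left out ...]
.009006023406982)
b (60, 346, 19, 21) 178.0 ((70.25000762939453, 355.2500305175781), (17.677669525146484, 14.142135620117188), 45.0)
b (159, 223, 26, 30) 391.0 ((171.48397827148438, 237.3487548828125), (16.282426834106445, 26.91240692138672), 27.64597511291504)
b (395, 211, 45, 45) 1171.0 ((416.5755615234375, 233.58047485351562), (36.87712097167969, 34.50245666503906), 65.224853515625)
b (248, 174, 89, 98) 6378.5 ((294.90460205078125, 223.36993408203125), (84.92394256591797, 88.04110717773438), 8.746162414550781)
b (356, 139, 30, 34) 705.0 ((370.2500305175781, 155.24998474121094), (26.162948608398438, 33.941123962402344), 45.0)
b (182, 132, 38, 38) 1101.0 ((200.5, 150.5), (37.0, 37.0), 90.0)
```

View pics/c1.png

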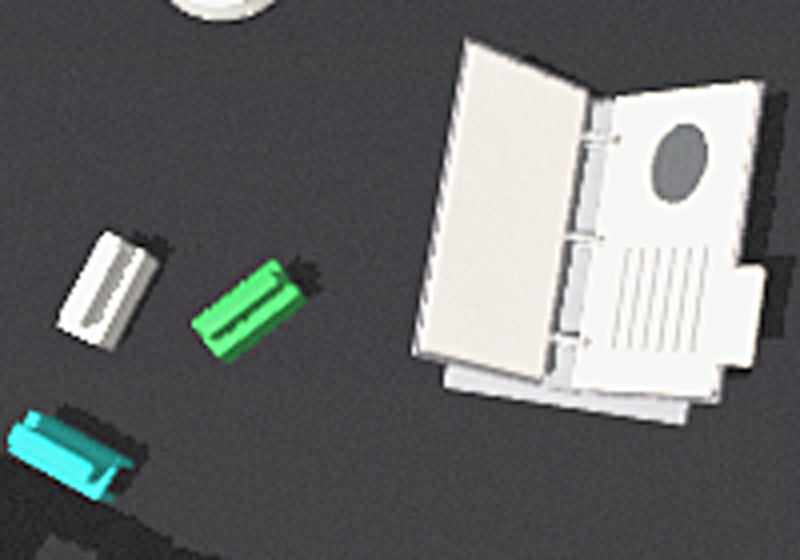

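View pics/c2.png

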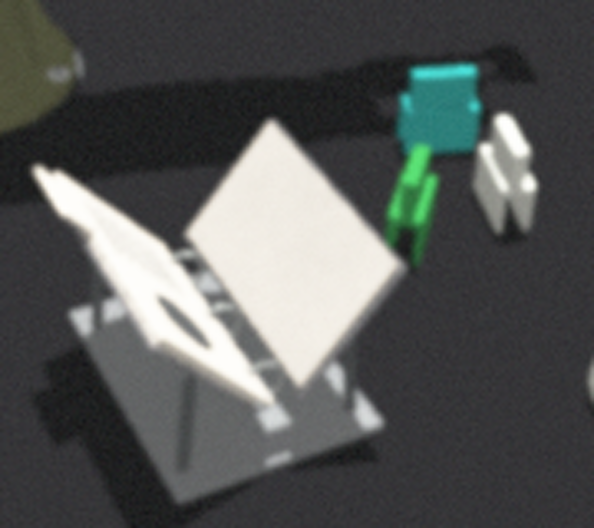

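The crops confirm it: the pale metal clip stands on its legs with the slot open, centred near top pixel (171.5,237), with its fin running lower-left to upper-right. The left wing's top-edge corners are at top (261.8,175) and (248.8,253), which match scene (328.6,215.3) and (286.8,170.8). The tab corners are at top (336,231) and (333,257).

Run:
```python
from h import *
np.set_printoptions(precision=4,suppress=True)
a=load('scene');b=load('top')
B=lambda x,y:(b,145+x/4,165+y/4); A=lambda x,y:(a,205+x/3.3,135+y/3.3)
pf=tri([B(467,40),A(408,265)]);pn=tri([B(415,352),A(270,118)])
lf=tri([B(588,92),A(300,385)]);ln=tri([B(545,378),A(187,232)])
t1=onz(*B(765,265),.1815);t2=onz(*B(752,367),.1815)
r1=onz(*B(765,82),.157);r2=onz(*B(720,402),.157)
print('wing top',pf,pn,np.linalg.norm(pf-pn),'lower',lf,ln,np.linalg.norm(lf-ln))
print('tab',t1,t2,np.linalg.norm(t1-t2),'leaf free',r1,r2,np.linalg.norm(r1-r2))
for p,q in((pf,pn),(lf,ln),(t1,t2),(r1,r2)): print(np.arctan2(*(p-q)[1::-1]))
print('mid',(pf+pn)/2,(r1+r2)/2,(t1+t2)/2)
# clip: fin top ends (c1) and base
f1=onz(*B(137,243),.082);f2=onz(*B(72,325),.082)
x=tri([B(118,240),A(503,118)]);print('fin',f1,f2,x)
```

```text
wing top [0.6341 0.0665 0.15  ] [0.4322 0.0922 0.1508] 0.20358647096349047 lower [ 0.6204 -0.0123  0.0647] [0.4254 0.0141 0.0638] 0.19682467698668862
tab [ 0.4855 -0.1228  0.1815] [ 0.4233 -0.1148  0.1815] 0.062758917493265 leaf free [ 0.6059 -0.1257  0.157 ] [ 0.4036 -0.0974  0.157 ] 0.2042006595360278
-0.12672384327150804
-0.1346628094636859
-0.12857357195149438
-0.13899813002659456
mid [0.5331 0.0793 0.1504] [ 0.5047 -0.1116  0.157 ] [ 0.4544 -0.1188  0.1815]
fin [0.5077 0.2847 0.082 ] [0.4522 0.3248 0.082 ] [0.5026 0.2868 0.1202]
```

Three estimates agree on the stand: origin about (0.519,-0.017), yaw about -0.13. The clip is at about (0.480,0.305) with its fin heading -36°. Plan: pinch the tab along the leaf plane and carry it round the ring axis.

```bash
cat >> h.py <<'E'
O=np.array([.519,-.017,0]);YAW=-.13
S=R.from_euler('z',YAW).as_matrix()
def leafpose(th,r,x=-.05,dy=0):
    "TCP at distance r from ring axis, in leaf plane at angle th, pointing at the axis"
    a=th-np.radians(40); u=np.array([0,np.sin(a),np.cos(a)]); n=np.array([0,np.cos(a),-np.sin(a)])
    p=O+S@(np.array([x,0,.05])+r*u+dy*n)
    return p,S@np.c_[[-1,0,0],n,-u]
def delta(p,Rm,o=None):
    o=o or ctrl.get_obs()
    d=(p-o['ee_pos'])*100; w=R.from_matrix(Rm@R.from_euler('xyz',o['eef_rot']).as_matrix().T).as_rotvec()
    print('tot cm',d.round(2),'rot',w.round(3)); return d,w
E
python3 - <<'E'
from h import *
p,Rm=leafpose(0,.25); print(p); delta(p,Rm)
E
```

```text
[ 0.4485901  -0.16985922  0.24151111]
tot cm [ 23.82 -67.77   4.31] rot [ 0.677 -0.181  0.252]
```

>>> apply_moves --pt "120 0 0 3 0 0 0" --pt "120 0 0 3 0 0 0" --pt "120 0 0 3 0 0 0" --pt "120 0 0 3 0 0 0" --pt "120 0.8 -2 1.5 0 0 0" --pt "120 1.2 -3.4 0 0 0 0" --pt "120 1.2 -3.4 0 0 0 0" --pt "120 1.2 -3.4 0 0 0 0" --pt "120 1.2 -3.4 0 0 0 0" --pt "120 1.2 -3.4 0 0 0 0" --grip_force 20

```text
time_s: 1.1
ee_pos: [0.2786, 0.3167, 0.3337]
eef_rot: [-3.141, -0.0, 2.749]
force: [0.6, 0.3, 0.9]
grip_width: 0.0497
grip_force: 0.0
```

>>> apply_moves --pt "120 1.2 -3.4 0 0.04 -0.01 0.02" --pt "120 1.2 -3.4 0 0.04 -0.01 0.02" --pt "120 1.2 -3.4 0 0.04 -0.01 0.02" --pt "120 1.2 -3.4 0 0.04 -0.01 0.02" --pt "120 1.2 -3.4 0 0.04 -0.01 0.02" --pt "120 1.2 -3.4 0 0.04 -0.01 0.02" --pt "120 1.2 -3.4 0 0.04 -0.01 0.02" --pt "120 1.2 -3.4 0 0.04 -0.01 0.02" --pt "120 1.2 -3.4 0 0.04 -0.01 0.02" --pt "120 0 0 0 0 0 0"

```text
time_s: 2.1
ee_pos: [0.3872, 0.0086, 0.3329]
eef_rot: [2.77, -0.023, 2.93]
force: [0.4, 0.4, 0.2]
grip_width: 0.0498
grip_force: 0.0
```

Run:
```python
from h import *
p,Rm=leafpose(0,.25); print(p); delta(p,Rm); print(ctrl.get_obs()['qpos'],ctrl.get_obs()['grip_width'])
```

```text
[ 0.4485901  -0.16985922  0.24151111]
tot cm [  6.14 -17.85  -9.14] rot [ 0.318 -0.078  0.077]
[-0.33562287 -0.15540798  1.74475425  0.36591215  1.61935511 -1.68492068] 0.04979780546783721
```

>>> apply_moves --pt "120 0.77 -2.23 -1.14 0.04 -0.01 0.01" --pt "120 0.77 -2.23 -1.14 0.04 -0.01 0.01" --pt "120 0.77 -2.23 -1.14 0.04 -0.01 0.01" --pt "120 0.77 -2.23 -1.14 0.04 -0.01 0.01" --pt "120 0.77 -2.23 -1.14 0.04 -0.01 0.01" --pt "120 0.77 -2.23 -1.14 0.04 -0.01 0.01" --pt "120 0.77 -2.23 -1.14 0.04 -0.01 0.01" --pt "120 0.77 -2.23 -1.14 0.04 -0.01 0.01" --pt "120 0 0 0 0 0 0"

```text
time_s: 3.0
ee_pos: [0.4482, -0.1674, 0.2402]
eef_rot: [2.44, 0.002, 3.017]
force: [0.1, -0.6, -0.6]
grip_width: 0.0494
grip_force: 0.0
```

Run:
```python
from h import *
p,Rm=leafpose(0,.25); delta(p,Rm); p,Rm=leafpose(0,.172); delta(p,Rm); print(ctrl.get_obs()['qpos'])
w=shot('wrist','w1')
for r in (.138,.17):
  for x in (-.08,-.02): 
    print(r,x,proj(w,O+S@np.array([x,-r*np.sin(np.radians(40)),.05+r*np.cos(np.radians(40))])))
```

```text
tot cm [ 0.04 -0.25  0.13] rot [-0.004  0.002 -0.005]
tot cm [ 0.69  4.72 -5.84] rot [-0.004  0.002 -0.005]
[-0.74798404  0.31553606  1.55850971  0.55823712  1.70174387 -2.24488088]
0.138 -0.08 [278.78003314 166.45411895]
0.138 -0.02 [278.53110723 235.82685997]
0.17 -0.08 [278.86404074 172.10405707]
0.17 -0.02 [278.58308749 248.95940984]
```

View pics/w1.png

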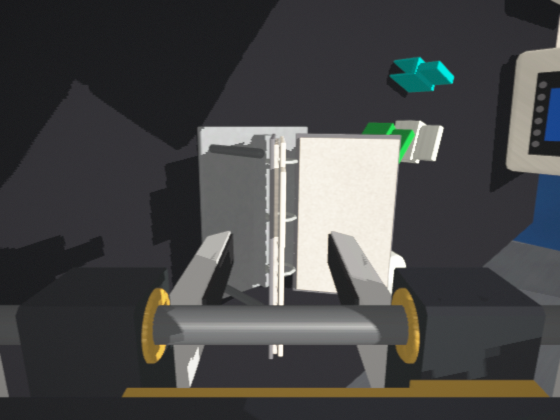

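The wrist view looks edge-on along the leaf. The leaf and wing strip runs at columns 270-286, rows 135-357, and the tab is predicted at col 279, rows 172-249. The jaws straddle it. I zoom in on that strip.

Run:
```python
from h import *
w=load('w1'); c=cv2.resize(w['img'][125:275,225:335],None,fx=5,fy=4,interpolation=2); cv2.imwrite('pics/w1c.png',c[:,:,::-1])
```

```text
(no output)
```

View pics/w1c.png

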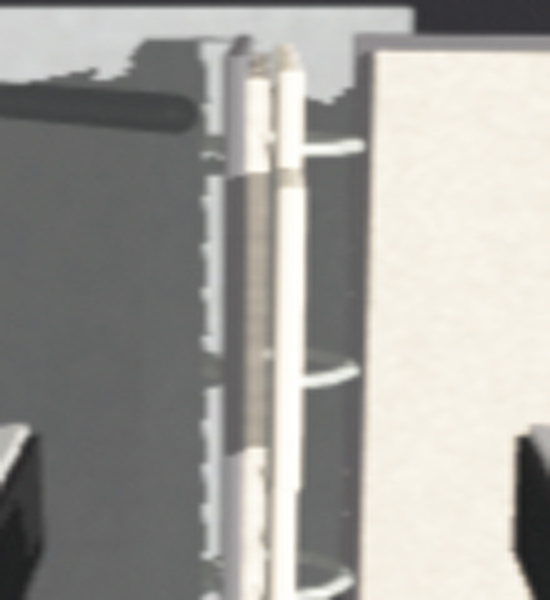

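The tab sits at rows 170-248 and col 283, about 3 mm toward +n of the prediction. I include that shift in the approach and then close.

>>> apply_moves --pt "120 0.09 0.62 -0.71 0 0 0" --pt "120 0.09 0.62 -0.71 0 0 0" --pt "120 0.09 0.62 -0.71 0 0 0" --pt "120 0.09 0.62 -0.71 0 0 0" --pt "120 0.09 0.62 -0.71 0 0 0" --pt "120 0.09 0.62 -0.71 0 0 0" --pt "120 0.09 0.62 -0.71 0 0 0" --pt "120 0.09 0.62 -0.71 0 0 0" --pt "120 0 0 0 0 0 0" --pt "200 0 0 0 0 0 0" --grip_force 15

```text
time_s: 4.05
ee_pos: [0.4554, -0.1167, 0.186]
eef_rot: [2.443, 0.006, 3.018]
force: [-0.0, 0.3, 0.1]
grip_width: 0.0448
grip_force: 0.0
```

>>> apply_moves --pt "255 0 0 0 0 0 0" --pt "255 0 0 0 0 0 0" --pt "255 0 0 0 0 0 0" --pt "255 0 0 0 0 0 0" --pt "255 0 0 0 0 0 0"

```text
time_s: 4.55
ee_pos: [0.4553, -0.1168, 0.186]
eef_rot: [2.443, 0.006, 3.018]
force: [0.4, 0.5, 0.3]
grip_width: 0.0051
grip_force: 0.0
```

Run:
```python
from h import *
o=ctrl.get_obs(); print(o)
q=S.T@(o['ee_pos']-O); print('stand frame',q, 'r',np.hypot(q[1],q[2]-.05),'th',np.arctan2(q[1],q[2]-.05)+np.radians(40))
# arc table: rotate pose about ring axis in 20 steps of 0.07
```

```text
{'time_s': 4.55, 'qpos': array([-0.66681927,  0.31791099,  1.6885936 ,  0.58624628,  1.5453624 ,
       -2.25672747]), 'joint_vel': array([ 0.00116396,  0.00171795,  0.00084421,  0.0003133 ,  0.00073873,
       -0.00053268]), 'tau': array([-2.21282907e-02, -5.03806829e+01, -3.14699650e+01,  1.30220421e+00,
        1.11953739e+00,  4.79491137e-02]), 'ee_pos': array([ 0.45533449, -0.1167581 ,  0.18599839]), 'eef_rot': array([2.44292225, 0.00604916, 3.01782833]), 'force': array([0.3668749 , 0.51719056, 0.25515781]), 'moment': array([-0.2932096 ,  0.08353528,  0.01916034]), 'grip_force': 0.0, 'grip_width': 0.005116120983072758}
stand frame [-0.05019623 -0.10716955  0.18599839] r 0.17314986093243068 th 0.030737959860579478
```

```bash
cat >> h.py <<'E'
O=O+S@[0,.003,.002]
E
python3 - <<'E'
from h import *
o=ctrl.get_obs(); q=S.T@(o['ee_pos']-O)-[0,0,.05]; print(q)
for k in range(20):
    f=lambda t:R.from_rotvec([-t,0,0]).apply(q)
    print((100*S@(f(.07*(k+1))-f(.07*k))).round(2).tolist(), (S@[-.07,0,0]).round(4))
E
```

```text
[-0.05019623 -0.11016955  0.13399839]
[0.12, 0.96, 0.74] [-0.0694  0.0091  0.    ]
[0.13, 1.0, 0.67] [-0.0694  0.0091  0.    ]
[0.14, 1.05, 0.6] [-0.0694  0.0091  0.    ]
[0.14, 1.09, 0.52] [-0.0694  0.0091  0.    ]
[0.15, 1.12, 0.44] [-0.0694  0.0091  0.    ]
[0.15, 1.15, 0.36] [-0.0694  0.0091  0.    ]
[0.15, 1.17, 0.28] [-0.0694  0.0091  0.    ]
[0.16, 1.19, 0.2] [-0.0694  0.0091  0.    ]
[0.16, 1.2, 0.11] [-0.0694  0.0091  0.    ]
[0.16, 1.2, 0.03] [-0.0694  0.0091  0.    ]
[0.16, 1.2, -0.06] [-0.0694  0.0091  0.    ]
[0.16, 1.2, -0.14] [-0.0694  0.0091  0.    ]
[0.15, 1.18, -0.23] [-0.0694  0.0091  0.    ]
[0.15, 1.16, -0.31] [-0.0694  0.0091  0.    ]
[0.15, 1.14, -0.39] [-0.0694  0.0091  0.    ]
[0.15, 1.11, -0.47] [-0.0694  0.0091  0.    ]
[0.14, 1.07, -0.55] [-0.0694  0.0091  0.    ]
[0.14, 1.03, -0.62] [-0.0694  0.0091  0.    ]
[0.13, 0.99, -0.69] [-0.0694  0.0091  0.    ]
[0.12, 0.94, -0.76] [-0.0694  0.0091  0.    ]
```

>>> apply_moves --pt "255 0 0 0 0 0 0" --pt "255 0 0 0 0 0 0" --pt "255 0 0 0 0 0 0"

```text
time_s: 4.85
ee_pos: [0.4553, -0.1167, 0.186]
eef_rot: [2.443, 0.006, 3.018]
force: [-0.5, -0.4, -0.2]
grip_width: 0.0007
grip_force: 0.0
```

The jaws closed on nothing, so I look.

Run:
```python
from h import *
w=shot('wrist','w2'); a=shot('scene','s2'); b=shot('top','t2')
i=np.zeros((600,800,3),np.uint8)
i[:300,:400]=cv2.resize(w['img'],(400,300),interpolation=cv2.INTER_AREA)
i[:300,400:]=cv2.resize(w['img'][100:310,200:360],(400,300)) if 0 else cv2.resize(w['img'][90:300,180:460],(400,300))
i[300:,:400]=cv2.resize(a['img'][120:300,180:420],(400,300)); i[300:,400:]=cv2.resize(b['img'][160:310,220:420],(400,300))
cv2.imwrite('pics/m2.png',i[:,:,::-1])
```

```text
(no output)
```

View pics/m2.png

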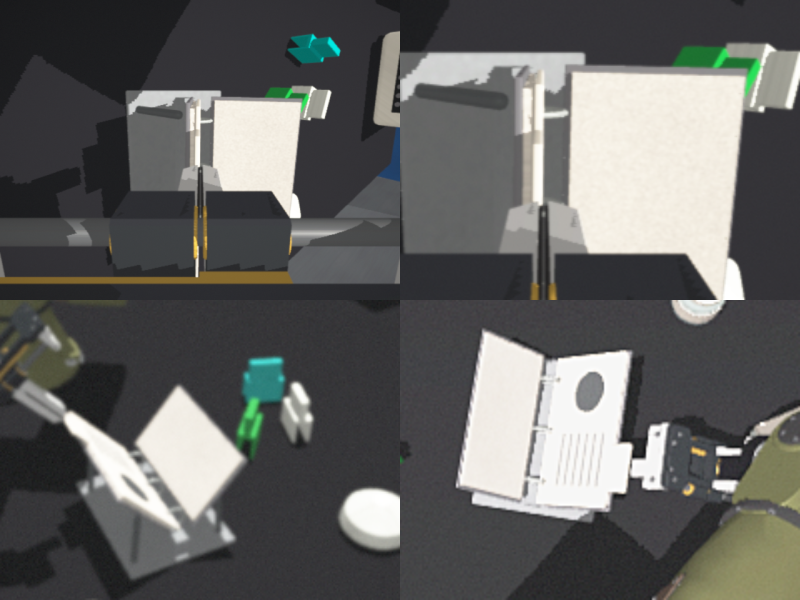

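The wrist and top views show the closed fingertips just reaching the tab's outer edge, with the tab at top pixel (336,232). The tab is further in than expected. I check by projecting the tool tip and triangulating the tab corners.

Run:
```python
from h import *
a=load('s2');b=load('t2');w=load('w2');o=ctrl.get_obs()
T=R.from_euler('xyz',o['eef_rot']).as_matrix(); tip=o['ee_pos']+.025*T[:,2]
print('tip',tip,'scene',proj(a,tip),'top',proj(b,tip),'wrist',proj(w,tip))
for x in(-.08,-.02):
  for r in (.17,.138):
    p=O+S@np.array([x,-r*np.sin(.698),.05+r*np.cos(.698)]); print(x,r,p,'scene',proj(a,p),'top',proj(b,p),'wrist',proj(w,p))
i=np.zeros((600,800,3),np.uint8)
i[:,:400]=cv2.resize(a['img'][165:225,200:240],(400,600),interpolation=2)
i[:,400:]=cv2.resize(b['img'][215:275,320:360],(400,600),interpolation=2)
cv2.imwrite('pics/m3.png',i[:,:,::-1])
```

```text
tip [ 0.45744077 -0.10075323  0.16680298] scene [225.75447065 194.84743866] top [326.68618179 243.26643615] wrist [280.61975963 231.87390077]
-0.08 0.17 [ 0.42590055 -0.1119894   0.18224195] scene [214.76702695 184.51941485] top [331.85955019 255.62911316] wrist [277.99049078 191.24010223]
-0.08 0.138 [ 0.4285666  -0.09159697  0.15772581] scene [223.68619408 190.60880037] top [322.66972995 255.28296945] wrist [278.15989438 180.96989307]
-0.02 0.17 [ 0.48539426 -0.11976745  0.18224195] scene [223.7333543  198.35974626] top [335.01371298 231.25097503] wrist [277.27638763 293.63654643]
-0.02 0.138 [ 0.48806031 -0.09937502  0.15772581] scene [232.82049418 204.38169604] top [325.83977488 231.41301176] wrist [277.52948266 270.54080092]
```

View pics/m3.png

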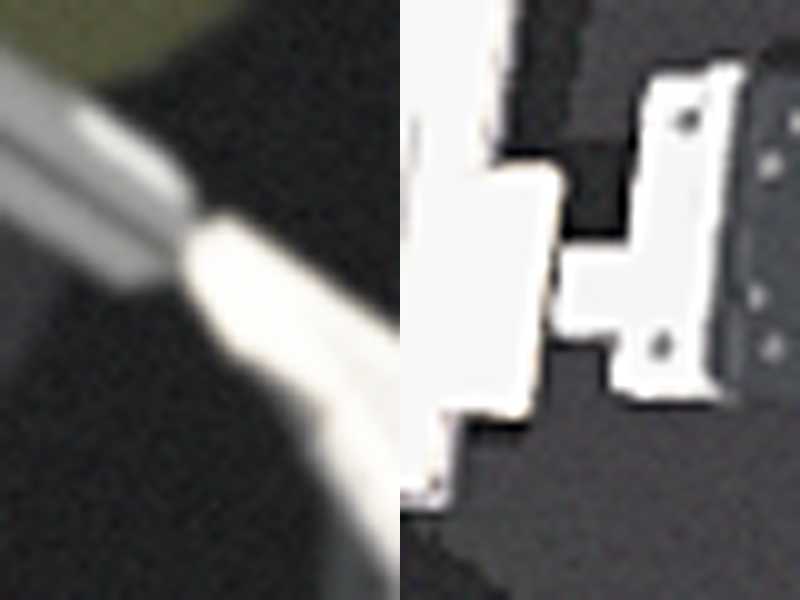

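Run:
```python
from h import *
a=load('s2');b=load('t2');o=ctrl.get_obs();print(ctrl.tip_reach,[x for x in dir(ctrl) if x[0]!='_'])
z=R.from_euler('xyz',o['eef_rot']).as_matrix()[:,2]
for k in(-.03,-.015,0,.025): print(k,proj(a,o['ee_pos']+k*z),proj(b,o['ee_pos']+k*z))
print('tip tri',S.T@(tri([(a,218.5,190.5),(b,335.5,244)])-O))
```

```text
0.025 ['MotionError', 'camera', 'get_obs', 'hand_in', 'tip_reach']
-0.03 [209.77031607 184.06969452] [342.94170668 243.43800432]
-0.015 [214.26020129 187.09711983] [338.38908455 243.38995389]
0 [218.65034592 190.05729237] [333.92742503 243.34286351]
0.025 [225.75447065 194.84743866] [326.68618179 243.26643615]
tip tri [-0.05054381 -0.1123865   0.18306518]
```

Run:
```python
from h import *
w=load('w2');g=w['img'].mean(2).astype(int)
print('w2 cols 262..300')
for r in (150,175,180,185,195,205,215,225,229,233,237,245,260): print(r,g[r,262:300].tolist())
b=load('t2')['img'].mean(2).astype(int);b0=load('top')['img'].mean(2).astype(int)
for r in (236,243,250): print(r,b0[r,322:348].tolist(),'\n   ',b[r,322:348].tolist())
```

```text
w2 cols 262..300
150 [150, 157, 166, 163, 150, 150, 154, 153, 152, 154, 152, 151, 186, 232, 246, 249, 251, 253, 251, 218, 206, 206, 206, 204, 204, 205, 205, 205, 204, 205, 196, 164, 119, 105, 98, 97, 97, 112]
175 [152, 160, 169, 175, 216, 244, 246, 245, 228, 180, 164, 160, 208, 241, 248, 251, 252, 248, 191, 114, 101, 102, 101, 101, 102, 102, 103, 102, 103, 102, 103, 102, 98, 96, 97, 98, 107, 167]
180 [153, 159, 171, 181, 225, 248, 249, 249, 248, 231, 161, 158, 204, 236, 245, 249, 252, 246, 183, 113, 102, 102, 103, 103, 104, 104, 104, 104, 102, 102, 103, 102, 100, 98, 97, 97, 107, 170]
185 [102, 98, 99, 112, 147, 168, 171, 170, 170, 162, 151, 156, 174, 189, 199, 209, 226, 228, 180, 113, 102, 102, 101, 100, 101, 103, 105, 104, 103, 103, 104, 100, 96, 97, 97, 97, 112, 190]
195 [99, 97, 97, 112, 147, 171, 173, 173, 172, 165, 166, 210, 240, 247, 250, 252, 253, 250, 174, 110, 102, 103, 103, 103, 102, 103, 103, 103, 104, 104, 104, 101, 96, 97, 97, 99, 128, 201]
205 [97, 99, 98, 111, 145, 165, 167, 167, 166, 158, 164, 214, 242, 248, 250, 252, 253, 248, 163, 108, 104, 104, 104, 103, 103, 104,
[... 1439 characters left out ...]
, 249, 255, 217, 33, 37, 43, 40, 43, 41, 45, 68, 70, 69, 66, 69] 
    [248, 246, 246, 246, 246, 246, 246, 246, 246, 246, 247, 249, 255, 221, 33, 39, 47, 41, 41, 33, 18, 255, 253, 246, 245, 245]
243 [246, 246, 246, 246, 246, 246, 246, 246, 246, 246, 248, 255, 219, 33, 35, 44, 42, 49, 44, 70, 70, 68, 64, 70, 70, 72] 
    [246, 246, 246, 246, 246, 246, 246, 246, 246, 246, 248, 255, 204, 88, 254, 249, 245, 245, 245, 244, 245, 245, 245, 245, 244, 245]
250 [246, 246, 246, 246, 246, 246, 246, 246, 246, 248, 255, 211, 51, 64, 73, 69, 74, 71, 71, 71, 64, 71, 69, 68, 70, 67] 
    [246, 246, 246, 246, 246, 246, 246, 246, 246, 248, 255, 211, 56, 59, 64, 61, 66, 60, 40, 192, 255, 251, 237, 170, 153, 240]
```

Run:
```python
from h import *
a=load('scene');w=load('w2');t=load('w1')
p=np.array([.2104,.5079,.1985]);T=R.from_euler('xyz',[-3.1406,0,2.7488]).as_matrix()
for k in(0,.025,.04):
  print(k,[proj(a,p+T@[0,s,k]).round(1) for s in(-.052,.052)])
g=a['img'].mean(2).astype(int)
print(g[70:112:2,325:350]); 
T=R.from_euler('xyz',ctrl.get_obs()['eef_rot']).as_matrix()
for k in(-.02,0,.025,.05): print(k,proj(w,ctrl.get_obs()['ee_pos']+T[:,2]*k))
print(w['pose'][:3,:3].T@(w['pose'][:3,3]-ctrl.get_obs()['ee_pos']),ctrl.camera('wrist')['hand_eye'],w['K'])
```

```text
0 [array([336.2,  91.5]), array([365.6,  89.4])]
0.025 [array([335.4,  98.6]), array([364.6,  96.4])]
0.04 [array([335. , 102.7]), array([364. , 100.6])]
[[142 160 163 160 159 157 137 105  83  85 110 132 146 151 142 131 120 140
  164 175 190 201 211 218 222]
 [172 191 196 186 176 164 141 103  81  89 111 136 145 153 141 120 119 140
  154 155 157 160 164 171 180]
 [157 180 199 204 204 197 169 116  82  98 119 138 148 149 137 118 123 144
  152 151 154 150 150 153 152]
 [131 140 152 161 168 169 146 107  85 100 125 145 150 146 133 113 125 144
  152 153 153 150 151 149 152]
 [129 135 137 136 139 127 108  86  82 106 131 142 149 149 134 127 142 150
  150 144 142 131 125 118 112]
 [128 132 133 130 122 117 100  81  82 108 133 146 148 144 124 116 122 123
  106  92  84  73  64  59  56]
 [104 114 115 116 117 104  86  68  81 109 132 148 150 139 111  79  64  59
   55  55  53  52  51  54  54]
 [ 68  72  72  78  74  65  59  62  82 115 137 148 147 133 102  70  53  57
   56  52  54  49  54  50  52]
 [ 52  55  52  53  52  53  52  62  82 112 137 149 149 130  95  66  53  48
   52  51  50  49  52  52  52]
 
[... 1124 characters left out ...]
  54  54  54  50  56  55  52]
 [ 57  51  51  54  56  51  54  51  53  53  53  50  51  50  57  52  51  54
   53  53  51  53  52  52  52]]
-0.02 [280.9035146  260.19438391]
0 [280.76174374 246.04478458]
0.025 [280.61975963 231.87390077]
0.05 [280.50601847 220.52183662]
[-0.00037992  0.02326917  0.19585811] [[-4.85066645e-04  9.72664566e-01  2.32214139e-01  6.80932205e-02]
 [ 9.99998662e-01  8.34565760e-04 -1.40683314e-03 -6.49087820e-04]
 [-1.56217472e-03  2.32213146e-01 -9.72663670e-01 -1.85098532e-01]
 [ 0.00000000e+00  0.00000000e+00  0.00000000e+00  1.00000000e+00]] [[358.87689805   0.         280.06559697]
 [  0.         358.87689805 203.4079653 ]
 [  0.           0.           1.        ]]
```

The images agree on where the fingertips are. In the start scene view they end at row 90, where the TCP projects. In the current views they end at the TCP to within about 3 mm. So the tips sit at the reported TCP, not 25 mm ahead of it. I go 25 mm deeper and 2 mm toward -n.

>>> apply_moves --pt "120 0 0 0 0 0 0" --pt "120 0 0 0 0 0 0" --pt "120 -0.02 -0.17 -0.15 0 0 0" --pt "120 0 0 0 0 0 0" --pt "120 0.04 0.32 -0.38 0 0 0" --pt "120 0.04 0.32 -0.38 0 0 0" --pt "120 0.04 0.32 -0.38 0 0 0" --pt "120 0.04 0.32 -0.38 0 0 0" --pt "120 0.04 0.32 -0.38 0 0 0" --pt "120 0 0 0 0 0 0"

```text
time_s: 6.05
ee_pos: [0.457, -0.1019, 0.165]
eef_rot: [2.442, 0.005, 3.018]
force: [-0.2, -0.9, -0.3]
grip_width: 0.0498
grip_force: 0.0
```

>>> apply_moves --pt "255 0 0 0 0 0 0" --pt "255 0 0 0 0 0 0" --pt "255 0 0 0 0 0 0" --pt "255 0 0 0 0 0 0" --pt "255 0 0 0 0 0 0" --pt "255 0 0 0 0 0 0" --pt "255 0 0 0 0 0 0" --pt "255 0 0 0 0 0 0"

```text
time_s: 6.85
ee_pos: [0.4571, -0.1025, 0.1654]
eef_rot: [2.443, 0.006, 3.018]
force: [0.2, -0.8, -0.6]
grip_width: 0.0039
grip_force: 15.0
```

```bash
sed -i 's/\[0,.003,.002\]/[0,.003,.001]/' h.py
python3 - <<'E'
from h import *
o=ctrl.get_obs(); q=S.T@(o['ee_pos']-O)-[0,0,.05]; print(q,np.hypot(*q[1:]),np.degrees(np.arctan2(q[1],q[2])))
f=lambda t:R.from_rotvec([-t,0,0]).apply(q)
for k in range(20): print((100*S@(f(.07*(k+1))-f(.07*k))).round(2).tolist())
E
```

```text
[-0.05027004 -0.09576753  0.11443386] 0.14921973110574005 -39.92532245235186
[0.11, 0.82, 0.64]
[0.11, 0.86, 0.58]
[0.12, 0.9, 0.52]
[0.12, 0.93, 0.46]
[0.13, 0.96, 0.39]
[0.13, 0.99, 0.32]
[0.13, 1.01, 0.25]
[0.13, 1.02, 0.18]
[0.13, 1.03, 0.11]
[0.14, 1.03, 0.03]
[0.14, 1.03, -0.04]
[0.13, 1.03, -0.11]
[0.13, 1.02, -0.19]
[0.13, 1.0, -0.26]
[0.13, 0.98, -0.33]
[0.13, 0.96, -0.4]
[0.12, 0.93, -0.46]
[0.12, 0.89, -0.53]
[0.11, 0.86, -0.59]
[0.11, 0.81, -0.65]
```

>>> apply_moves --pt "255 0.11 0.82 0.64 -0.0694 0.0091 0" --pt "255 0.11 0.86 0.58 -0.0694 0.0091 0" --pt "255 0.12 0.9 0.52 -0.0694 0.0091 0" --pt "255 0.12 0.93 0.46 -0.0694 0.0091 0" --pt "255 0.13 0.96 0.39 -0.0694 0.0091 0"

```text
time_s: 7.35
ee_pos: [0.4632, -0.0573, 0.1914]
eef_rot: [2.795, 0.004, 3.019]
force: [4.6, 4.7, -13.0]
grip_width: 0.0038
grip_force: 15.0
```

>>> apply_moves --pt "255 0 0 0 0 0 0"

```text
time_s: 7.45
ee_pos: [0.4633, -0.056, 0.1919]
eef_rot: [2.795, 0.005, 3.022]
force: [2.0, -0.8, -0.7]
grip_width: 0.0038
grip_force: 15.0
```

>>> apply_moves --pt "255 0.13 0.99 0.32 -0.0694 0.0091 0" --pt "255 0.13 1.01 0.25 -0.0694 0.0091 0" --pt "255 0.13 1.02 0.18 -0.0694 0.0091 0" --pt "255 0.13 1.03 0.11 -0.0694 0.0091 0" --pt "255 0.14 1.03 0.03 -0.0694 0.0091 0" --pt "255 0.14 1.03 -0.04 -0.0694 0.0091 0" --pt "255 0 0 0 0 0 0"

```text
time_s: 8.15
ee_pos: [0.4717, 0.0049, 0.1997]
eef_rot: [-3.068, 0.001, 3.022]
force: [5.1, -0.6, -2.3]
grip_width: 0.0041
grip_force: 15.0
```

Run:
```python
from h import *
o=ctrl.get_obs(); q=S.T@(o['ee_pos']-O)-[0,0,.05]; print(q,np.hypot(*q[1:]),np.degrees(np.arctan2(q[1],q[2])),o['qpos'],o['force'])
delta(*leafpose(.77,.1492))
```

```text
[-0.04974748  0.01253627  0.14867581] 0.1492034004290514 4.819750985976226 [-0.02454504  0.1310297   1.72626256 -0.07579654  1.29121676 -1.45504058] [ 5.07134753 -0.56893475 -2.3026055 ]
tot cm [-0.05 -0.18  0.01] rot [ 0.001  0.001 -0.011]
```

>>> apply_moves --pt "255 0.13 1.03 -0.11 -0.0694 0.0091 0" --pt "255 0.13 1.02 -0.19 -0.0694 0.0091 0" --pt "255 0.13 1.0 -0.26 -0.0694 0.0091 0" --pt "255 0.13 0.98 -0.33 -0.0694 0.0091 0" --pt "255 0.13 0.96 -0.4 -0.0694 0.0091 0" --pt "255 0.12 0.93 -0.46 -0.0694 0.0091 0" --pt "255 0.12 0.89 -0.53 -0.0694 0.0091 0" --pt "255 0 0 0 0 0 0"

```text
time_s: 8.95
ee_pos: [0.4808, 0.073, 0.1763]
eef_rot: [-2.578, -0.004, 3.022]
force: [5.5, -0.4, 0.4]
grip_width: 0.0038
grip_force: 15.0
```

Run:
```python
from h import *
o=ctrl.get_obs(); q=S.T@(o['ee_pos']-O)-[0,0,.05]; print(q,np.hypot(*q[1:]),np.degrees(np.arctan2(q[1],q[2])),o['qpos'],o['force'],o['grip_width'])
delta(*leafpose(1.396,.1492))
```

```text
[-0.04952896  0.08125319  0.12529855] 0.14933789345472923 32.96246792493145 [ 0.34744172  0.35256217  1.61009808 -0.49785521  1.47289362 -0.98018372] [ 5.54791936 -0.41838068  0.41994233] 0.0037873855284782836
tot cm [ 0.14  1.46 -1.1 ] rot [-0.134  0.013 -0.01 ]
```

>>> apply_moves --pt "255 0.04 0.37 -0.27 -0.033 0.004 0" --pt "255 0.04 0.37 -0.27 -0.033 0.004 0" --pt "255 0.04 0.36 -0.28 -0.033 0.004 0" --pt "255 0 0 0 0 0 0"

```text
time_s: 9.35
ee_pos: [0.4822, 0.0834, 0.1688]
eef_rot: [-2.48, -0.002, 3.02]
force: [8.2, 2.5, 3.9]
grip_width: 0.004
grip_force: 15.0
```

>>> apply_moves --pt "255 0.03 0.24 -0.19 -0.022 0.003 0" --pt "255 0.02 0.12 -0.1 -0.011 0.0015 0" --pt "255 0 0 0 0 0 0" --pt "255 0 0 0 0 0 0"

```text
time_s: 9.75
ee_pos: [0.4826, 0.0865, 0.1663]
eef_rot: [-2.448, -0.003, 3.019]
force: [7.2, 3.3, 3.7]
grip_width: 0.0037
grip_force: 15.0
```

Run:
```python
from h import *
o=ctrl.get_obs(); q=S.T@(o['ee_pos']-O)-[0,0,.05]; print(q,np.hypot(*q[1:]),np.degrees(np.arctan2(q[1],q[2])),o['moment'],o['force'],o['grip_width'])
delta(*leafpose(1.396,.1492))
```

```text
[-0.0495031   0.09486469  0.11532928] 0.14933235517392612 39.43917934118429 [ 0.36106491 -1.12201314  0.67690336] [7.22190733 3.27790325 3.70030583] 0.00365214093014525
tot cm [-0.04  0.11 -0.1 ] rot [-0.004 -0.002 -0.008]
```

>>> apply_moves --pt "200 0 0 0 0 0 0" --pt "200 0 0 0 0 0 0" --pt "200 0 0 0 0 0 0" --pt "200 0 0 0 0 0 0" --pt "200 0.08 0.64 0.77 0 0 0" --pt "200 0.16 1.28 1.53 0 0 0" --pt "200 0.16 1.28 1.53 0 0 0" --pt "200 0.16 1.28 1.53 0 0 0" --pt "200 0.16 1.28 1.53 0 0 0" --pt "200 0.16 1.28 1.53 0 0 0"

```text
time_s: 10.75
ee_pos: [0.4904, 0.1574, 0.2514]
eef_rot: [-2.448, -0.005, 3.018]
force: [-0.8, -0.4, -0.1]
grip_width: 0.0203
grip_force: 0.0
```

Run:
```python
from h import *
np.set_printoptions(precision=4,suppress=True)
o=ctrl.get_obs(); print(o['qpos'],o['force'],o['grip_width'])
w=shot('wrist','w3'); a=shot('scene','s3'); b=shot('top','t3')
g=w['img'].mean(2).astype(int)
for r in (110,140,170,200,230,260): print(r,g[r,260:300].tolist())
for x in(-.103,-.1,-.08,-.02,.1,.103):
  for rr,dy in ((.17,0),(.138,-.002),(.138,.002),(.138,.011)):
    p=O+S@np.array([x,rr*np.sin(.698)+dy*np.cos(.698),.05+rr*np.cos(.698)-dy*np.sin(.698)]); print(x,rr,dy,proj(w,p),proj(b,p),proj(a,p))
# clip from wrist? 
for k in ((.480,.305,.082),): print('clip in wrist',proj(w,k))
```

```text
[ 0.5161  0.4472  1.3475 -0.5493  1.7763 -0.9279] [-0.8201 -0.4401 -0.125 ] 0.02026429350987263
110 [43, 43, 43, 43, 43, 41, 43, 42, 42, 43, 43, 42, 43, 41, 42, 43, 43, 44, 42, 44, 44, 43, 42, 42, 43, 43, 42, 43, 43, 44, 44, 43, 43, 42, 43, 43, 43, 42, 37, 25]
140 [240, 241, 239, 215, 131, 97, 118, 130, 145, 168, 170, 169, 169, 170, 171, 171, 171, 167, 162, 161, 168, 165, 143, 135, 133, 143, 157, 153, 136, 101, 72, 69, 73, 77, 79, 103, 136, 130, 91, 85]
170 [239, 239, 237, 210, 134, 127, 140, 122, 84, 83, 82, 83, 82, 82, 83, 84, 83, 83, 85, 106, 158, 186, 178, 168, 158, 141, 141, 156, 157, 154, 140, 138, 155, 152, 140, 113, 86, 85, 84, 84]
200 [238, 237, 235, 203, 113, 87, 113, 117, 87, 82, 83, 82, 83, 82, 82, 84, 84, 82, 88, 138, 224, 249, 250, 248, 238, 190, 139, 137, 138, 130, 106, 82, 80, 80, 79, 82, 84, 85, 85, 86]
230 [237, 237, 235, 201, 106, 111, 132, 115, 87, 82, 82, 82, 82, 82, 83, 83, 84, 85, 107, 162, 231, 249, 248, 244, 219, 151, 138, 140, 138, 118, 85, 80, 80, 79, 82, 87, 87, 86, 86, 85]
260 [68, 179, 231, 194, 104, 110, 125, 105, 94, 104, 116, 125, 129, 142, 161, 173, 
[... 1287 characters left out ...]
292.0411 231.6606] [252.3943 221.2332] [302.3384 186.9584]
0.1 0.17 0 [279.0115 371.7158] [254.2614 171.6747] [333.2717 202.279 ]
0.1 0.138 -0.002 [276.8637 349.1159] [263.4278 175.2322] [324.1477 212.8682]
0.1 0.138 0.002 [280.9678 349.1271] [262.2905 175.3179] [325.2025 213.3642]
0.1 0.138 0.011 [290.1997 349.1523] [259.7494 175.5095] [327.5537 214.4699]
0.103 0.17 0 [278.9894 374.6286] [254.449  170.5252] [333.9815 203.0131]
0.103 0.138 -0.002 [276.8479 351.815 ] [263.6081 174.1014] [324.8328 213.6203]
0.103 0.138 0.002 [280.9439 351.8259] [262.4709 174.1896] [325.8879 214.1152]
0.103 0.138 0.011 [290.1574 351.8506] [259.9301 174.3865] [328.2398 215.2184]
clip in wrist [627.989  183.8217]
```

Run:
```python
from h import *
h=np.radians(54.1);c,s=np.cos(h),np.sin(h)
delta(np.array([.48,.305,.22]),np.c_[[-s,c,0],[c,s,0],[0,0,-1]])
b=load('t3')['img'].mean(2).astype(int)
for r in (215,222,228,234,240,246): print(r,b[r,232:262].tolist())
```

```text
tot cm [-1.06 14.79 -3.07] rot [ 0.651 -0.259 -0.485]
215 [44, 43, 48, 47, 45, 43, 41, 43, 43, 39, 42, 38, 45, 44, 38, 44, 46, 43, 45, 41, 41, 19, 141, 179, 251, 251, 245, 239, 243, 247]
222 [50, 46, 38, 43, 38, 43, 45, 42, 36, 41, 48, 47, 32, 15, 253, 255, 245, 240, 241, 241, 242, 242, 242, 242, 240, 241, 241, 243, 248, 188]
228 [48, 41, 40, 45, 43, 40, 43, 49, 45, 36, 42, 37, 13, 254, 255, 244, 241, 241, 240, 241, 241, 241, 241, 241, 241, 242, 243, 248, 192, 215]
234 [46, 47, 41, 45, 34, 41, 43, 46, 46, 40, 42, 14, 254, 254, 243, 241, 241, 241, 241, 241, 241, 241, 241, 242, 242, 243, 249, 180, 214, 245]
240 [44, 43, 41, 47, 39, 43, 50, 47, 40, 29, 14, 255, 253, 243, 242, 241, 241, 241, 242, 240, 241, 240, 241, 241, 243, 246, 190, 215, 244, 249]
246 [40, 43, 32, 39, 38, 37, 40, 45, 47, 41, 45, 43, 41, 41, 41, 39, 20, 235, 170, 254, 250, 246, 241, 241, 242, 242, 242, 242, 243, 243]
```

The top view numbers show the tab's outer edge at cols 242-246, rows 222-240, as predicted for the leaf lying on the left wing. Next I go above the clip.

>>> apply_moves --pt "140 -0.09 1.5 0.3 0.054 -0.022 -0.04" --pt "140 -0.09 1.5 0.3 0.054 -0.022 -0.04" --pt "140 -0.09 1.5 0 0.054 -0.022 -0.04" --pt "140 -0.09 1.5 0 0.054 -0.022 -0.04" --pt "140 -0.09 1.5 -0.2 0.054 -0.022 -0.04" --pt "140 -0.09 1.5 -0.3 0.054 -0.022 -0.04" --pt "140 -0.09 1.5 -0.3 0.054 -0.022 -0.04" --pt "140 -0.09 1.2 -0.5 0.054 -0.022 -0.04" --pt "140 -0.09 1 -0.5 0.054 -0.022 -0.04" --pt "140 -0.09 0.8 -0.6 0.054 -0.022 -0.04"

```text
time_s: 11.9
ee_pos: [0.4812, 0.2914, 0.2311]
eef_rot: [-3.027, 0.027, 2.597]
force: [0.1, -0.7, -0.6]
grip_width: 0.0424
grip_force: 0.0
```

>>> apply_moves --pt "140 -0.09 0.7 -0.6 0.054 -0.022 -0.04" --pt "140 -0.09 0.6 -0.6 0.054 -0.022 -0.04" --pt "140 0 0 0 0 0 0"

```text
time_s: 12.2
ee_pos: [0.479, 0.3035, 0.219]
eef_rot: [-3.139, 0.004, 2.516]
force: [0.5, -1.0, 0.2]
grip_width: 0.0424
grip_force: 0.0
```

Run:
```python
from h import *
h=np.radians(54.1);c,s=np.cos(h),np.sin(h)
o=ctrl.get_obs();print(o['ee_pos'],o['eef_rot'],o['qpos'],o['grip_width'])
delta(np.array([.48,.305,.053]),np.c_[[-s,c,0],[c,s,0],[0,0,-1]])
w=shot('wrist','w4')
print('pred fin ctr',proj(w,[.48,.305,.082]))
cv2.imwrite('pics/w4c.png',cv2.resize(w['img'][80:330,140:420],None,fx=2.4,fy=2.4,interpolation=2)[:,:,::-1])
```

```text
[0.47895692 0.30354402 0.21896731] [-3.13910372  0.00384125  2.51607089] [ 0.50250606  0.32418573  1.44246623 -0.00462508  1.37554591 -0.44186503] 0.04239627843345177
tot cm [  0.1    0.15 -16.6 ] rot [ 0.004  0.002 -0.001]
pred fin ctr [282.73253455 193.80659773]
```

View pics/w4c.png

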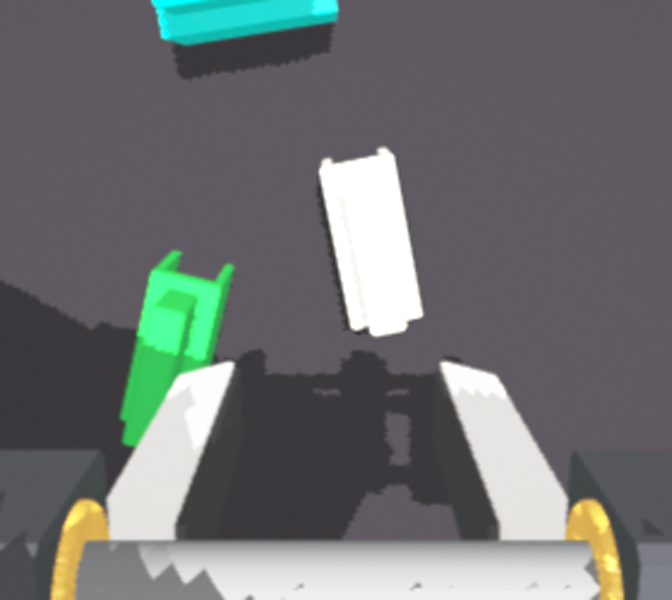

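The clip is the white shape at crop (370,245), turned about 9° from the jaw frame and offset a little. I take its edges from a mask.

Run:
```python
from h import *
w=load('w4');im=w['img'];m=((im.min(2)>175)).astype(np.uint8);m[:,:262]=0;m[:,325:]=0;m[222:]=0;m[:130]=0
ks=cv2.findContours(m,0,1)[0];k=max(ks,key=cv2.contourArea);print(cv2.boundingRect(k),cv2.contourArea(k))
rows=np.arange(158,208,5)
L=[];Rr=[]
for r in rows:
    c=np.where(m[r])[0];L.append(onz(w,c[0]-.5,r,.048));Rr.append(onz(w,c[-1]+.5,r,.048))
L=np.array(L);Rr=np.array(Rr)
for n,P in(('L',L),('R',Rr)):
    l=cv2.fitLine(P[:,:2].astype(np.float32),2,0,.01,.01).ravel();print(n,l,np.degrees(np.arctan2(l[1],l[0])))
C=(L+Rr)/2; l=cv2.fitLine(C[:,:2].astype(np.float32),2,0,.01,.01).ravel();print('mid',l)
d=l[:2];nn=np.array([-d[1],d[0]]);print('width',abs((Rr-L)[:,:2]@nn))
# end points on mid axis
for r in range(138,222,4):
    c=np.where(m[r])[0]; print(r,c.min() if len(c) else None,c.max() if len(c) else None,end='; ')
top=onz(w,140+358/2.4,80+160/2.4,.048);fb=onz(w,140+389/2.4,80+335/2.4,.082);ft=onz(w,140+352/2.4,80+178/2.4,.082)
print('\nend top back',top,'fin bottom end',fb)
```

```text
(273, 142, 43, 78) 2165.5
L [ 0.91773885 -0.3971844   0.47269264  0.30557945] -23.402277
R [ 0.90478534 -0.42586794  0.49133694  0.33135206] -25.205614
mid [ 0.91137725 -0.41157204  0.48201478  0.31846574]
width [0.0319685  0.0320731  0.03217838 0.03130595 0.03042793 0.03052881
 0.03063035 0.03073257 0.03083548 0.03093908]
138 None None; 142 297 301; 146 275 304; 150 273 304; 154 274 305; 158 274 306; 162 275 307; 166 276 307; 170 277 308; 174 278 309; 178 279 309; 182 279 310; 186 280 311; 190 281 312; 194 282 312; 198 283 313; 202 283 314; 206 284 314; 210 285 315; 214 286 309; 218 294 305; 
end top back [0.45134299 0.33371144 0.048     ] fin bottom end [0.51048035 0.30525126 0.082     ]
```

>>> apply_moves --pt "140 0.1 0.4 0 0 0 0.05" --pt "140 0.1 0.4 0 0 0 0.05" --pt "140 0.1 0.4 -1 0 0 0.05" --pt "140 0.1 0.3 -2 0 0 0.05" --pt "140 0 0 -2.5 0 0 0" --pt "140 0 0 -2.5 0 0 0" --pt "140 0 0 -2 0 0 0" --pt "140 0 0 -1.5 0 0 0" --pt "140 0 0 0 0 0 0"

```text
time_s: 13.15
ee_pos: [0.4828, 0.3187, 0.103]
eef_rot: [-3.136, 0.003, 2.719]
force: [0.2, -1.0, 0.2]
grip_width: 0.0423
grip_force: 0.0
```

>>> apply_moves --pt "140 0 0 -1 0 0 0" --pt "140 0 0 -1 0 0 0" --pt "140 0 0 -1 0 0 0" --pt "140 0 0 -0.7 0 0 0" --pt "140 0 0 -0.5 0 0 0" --pt "140 0 0 0 0 0 0"

```text
time_s: 13.75
ee_pos: [0.4833, 0.3194, 0.0624]
eef_rot: [-3.139, 0.004, 2.718]
force: [-0.4, -0.6, -0.3]
grip_width: 0.0425
grip_force: 0.0
```

Run:
```python
from h import *
o=ctrl.get_obs();print(o['ee_pos'],o['eef_rot'],o['force'])
a=shot('scene','s5')
for z in (0,.012):
  for s in(-.02,.02):
    T=R.from_euler('xyz',o['eef_rot']).as_matrix(); print(proj(a,o['ee_pos']+T@[0,s,-z]))
print('fin ends',proj(a,[.483+.03*.911,.3185-.03*.411,.082]),proj(a,[.483-.03*.911,.3185+.03*.411,.082]),proj(a,[.483+.03*.911,.3185-.03*.411,.048]))
cv2.imwrite('pics/s5c.png',cv2.resize(a['img'][110:220,315:415],None,fx=5.4,fy=5.4,interpolation=2)[:,:,::-1])
```

```text
[0.48334725 0.31936774 0.06244029] [-3.13915879  0.00432753  2.71799327] [-0.40905098 -0.64409623 -0.3389378 ]
[352.84183478 181.2334267 ]
[365.87099558 180.06753299]
[353.34810092 177.84245666]
[366.45490337 176.68626547]
fin ends [363.28732719 181.03256978] [356.74762218 169.50781683] [361.67605986 190.64044628]
```

>>> apply_moves --pt "140 0 0 -0.4 0 0 0" --pt "140 0 0 -0.4 0 0 0" --pt "140 0 0 0 0 0 0" --pt "255 0 0 0 0 0 0" --pt "255 0 0 0 0 0 0" --pt "255 0 0 0 0 0 0" --pt "255 0 0 0 0 0 0" --pt "255 0 0 0 0 0 0" --grip_force 30

```text
time_s: 14.6
ee_pos: [0.4836, 0.3195, 0.0551]
eef_rot: [-3.14, 0.005, 2.718]
force: [-0.7, 0.1, -0.1]
grip_width: 0.014
grip_force: 30.0
```

>>> apply_moves --pt "255 0 0 0.5 0 0 0" --pt "255 0 0 1.5 0 0 0" --pt "255 0 0 2 0 0 0" --pt "255 0 0 2 0 0 0" --pt "255 0 0 0 0 0 0"

```text
time_s: 15.1
ee_pos: [0.4849, 0.3203, 0.1188]
eef_rot: [3.139, 0.008, 2.718]
force: [-0.2, 0.2, -1.5]
grip_width: 0.0139
grip_force: 30.0
```

Run:
```python
from h import *
p,Rm=leafpose(1.396,.235,.047,.0045);print(p);delta(p,Rm)
```

```text
[0.58601503 0.1330342  0.22816859]
tot cm [ 10.12 -18.72  10.94] rot [-0.674  0.2    0.279]
```

>>> apply_moves --pt "255 0 0 2.5 0 0 0" --pt "255 0 0 3 0 0 0" --pt "255 0 0 3 -0.048 0.014 0.02" --pt "255 0 0 2.4 -0.048 0.014 0.02" --pt "255 0.5 -0.7 0 -0.048 0.014 0.02" --pt "255 1 -1.8 0 -0.048 0.014 0.02" --pt "255 1 -1.8 0 -0.048 0.014 0.02" --pt "255 1 -1.8 0 -0.048 0.014 0.02" --pt "255 1 -1.8 0 -0.048 0.014 0.02" --pt "255 1 -1.8 0 -0.048 0.014 0.02"

```text
time_s: 16.1
ee_pos: [0.5389, 0.2218, 0.2236]
eef_rot: [-2.739, 0.027, 2.888]
force: [-0.0, -0.2, -1.8]
grip_width: 0.0139
grip_force: 30.0
```

>>> apply_moves --pt "255 1 -1.8 0 -0.048 0.014 0.02" --pt "255 1 -1.8 0 -0.048 0.014 0.02" --pt "255 1 -1.8 0 -0.048 0.014 0.02" --pt "255 1 -1.8 0 -0.048 0.014 0.02" --pt "255 0.6 -1 0 -0.048 0.014 0.02" --pt "255 0.3 -0.6 0 -0.048 0.014 0.02" --pt "255 0 0 0 0 0 0"

```text
time_s: 16.8
ee_pos: [0.5875, 0.1344, 0.2225]
eef_rot: [-2.441, -0.003, 3.012]
force: [-0.0, 0.8, -2.1]
grip_width: 0.0139
grip_force: 30.0
```

Run:
```python
from h import *
p,Rm=leafpose(1.396,.235,.047,.0045);print(p);delta(p,Rm);o=ctrl.get_obs();print(o['qpos'],o['grip_width'])
```

```text
[0.58601503 0.1330342  0.22816859]
tot cm [-0.14 -0.14  0.56] rot [ 0.003 -0.003 -0.001]
[ 0.41812856  0.64141159  1.12424136 -0.59326258  1.75488976 -1.02092719] 0.01389803801581098
```

>>> apply_moves --pt "255 -0.07 -0.07 0.28 0 0 0" --pt "255 -0.07 -0.07 0.28 0 0 0" --pt "255 0 0 0 0 0 0"

```text
time_s: 17.1
ee_pos: [0.5862, 0.1332, 0.2307]
eef_rot: [-2.444, 0.001, 3.011]
force: [0.1, -0.2, -2.0]
grip_width: 0.0137
grip_force: 30.0
```

Run:
```python
from h import *
p,Rm=leafpose(1.396,.235,.047,.0045);delta(p,Rm)
w=shot('wrist','w6');a=shot('scene','s6')
o=ctrl.get_obs();T=R.from_euler('xyz',o['eef_rot']).as_matrix()
for y in(-.015,-.011,.011,.015): print('clip near end leg foot/back top',y,proj(w,o['ee_pos']+T@[.035,y,.055]),proj(w,o['ee_pos']+T@[.035,y,.007]))
for x in(-.1,-.02,.01):
  for dy in(-.002,.002,.011): print(x,dy,proj(w,O+S@(np.array([x,0,.05])+.138*np.array([0,np.sin(.698),np.cos(.698)])+dy*np.array([0,np.cos(.698),-np.sin(.698)]))))
i=np.zeros((600,800,3),np.uint8)
i[:,:500]=cv2.resize(w['img'][110:290,205:355],(500,600),interpolation=2)
i[:,500:]=cv2.resize(a['img'][130:250,270:330],(300,600),interpolation=2)
cv2.imwrite('pics/m6.png',i[:,:,::-1])
```

```text
tot cm [-0.02 -0.02 -0.26] rot [-0.     0.001  0.   ]
clip near end leg foot/back top -0.015 [256.89541297 168.6757549 ] [251.53724878 180.82277842]
clip near end leg foot/back top -0.011 [262.8400727 168.6654859] [258.90703577 180.80959298]
clip near end leg foot/back top 0.011 [295.52928156 168.60901744] [299.43099822 180.73709077]
clip near end leg foot/back top 0.015 [301.47160713 168.59875247] [306.79719808 180.72391175]
-0.1 -0.002 [271.45190374   4.94068782]
-0.1 0.002 [277.01706058   4.9323858 ]
-0.1 0.011 [289.53772786   4.91370765]
-0.02 -0.002 [272.22773906 119.26049096]
-0.02 0.002 [277.41942005 119.25029403]
-0.02 0.011 [289.09988802 119.22735252]
0.01 -0.002 [272.49249037 158.27175713]
0.01 0.002 [277.55672421 158.26099429]
0.01 0.011 [288.95047558 158.23677955]
```

View pics/m6.png

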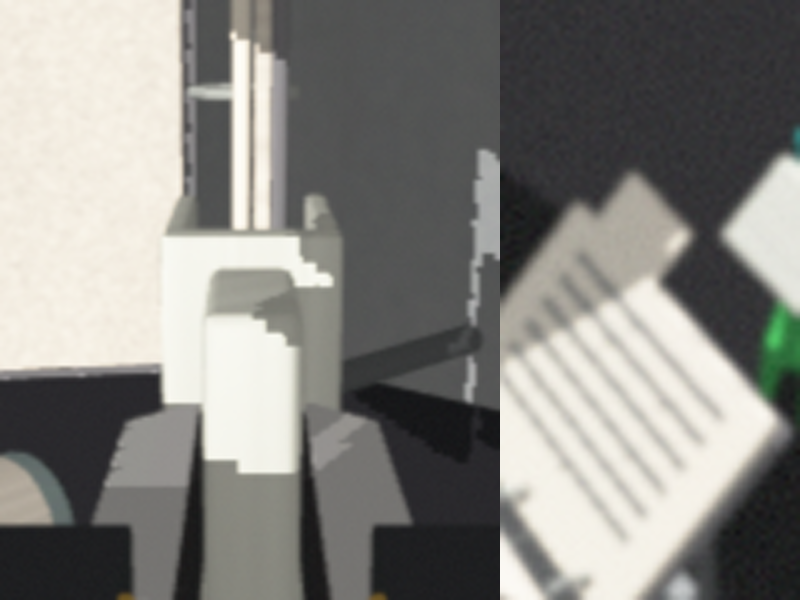

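The wrist crop shows the leaf-plus-wing strip at cols 230-288, inside the clip's slot between legs at 195 and 305. It sits about 1.6 mm toward +n of the slot centre. The edges are parallel, and the clip is beyond the tab, which lies above the crop. I shift 1.6 mm and slide down.

>>> apply_moves --pt "255 0.02 0.12 -0.1 0 0 0" --pt "255 -0.08 -0.64 -0.77 0 0 0" --pt "255 -0.08 -0.64 -0.77 0 0 0" --pt "255 -0.08 -0.64 -0.77 0 0 0" --pt "255 -0.08 -0.64 -0.77 0 0 0" --pt "255 -0.08 -0.64 -0.77 0 0 0" --pt "255 -0.08 -0.64 -0.77 0 0 0" --pt "255 0 0 0 0 0 0"

```text
time_s: 18.0
ee_pos: [0.5812, 0.0949, 0.1814]
eef_rot: [-2.442, -0.002, 3.011]
force: [0.3, 0.1, -1.5]
grip_width: 0.0136
grip_force: 30.0
```

Run:
```python
from h import *
o=ctrl.get_obs();print(o['force'],o['moment'],o['grip_width']);delta(*leafpose(1.396,.153,.047,.0061))
w=shot('wrist','w7');g=w['img'].mean(2).astype(int)
print(w['pose'][:3,3])
for r in range(120,190,8): print(r,g[r,245:315].tolist())
```

```text
[ 0.2982255   0.09508602 -1.51085337] [ 0.58161075 -0.03450902 -0.03523926] 0.013560831376843501
tot cm [-0.18 -1.29 -1.71] rot [ 0.002 -0.002  0.001]
[0.52952632 0.22228879 0.32265253]
120 [238, 237, 236, 235, 234, 234, 232, 228, 194, 116, 85, 110, 135, 120, 86, 80, 79, 79, 80, 79, 80, 80, 83, 112, 140, 146, 146, 147, 146, 142, 133, 117, 103, 107, 127, 135, 137, 137, 135, 116, 84, 76, 78, 79, 80, 77, 76, 79, 81, 82, 81, 81, 81, 81, 80, 80, 80, 80, 80, 81, 80, 81, 79, 80, 82, 81, 81, 80, 81, 80]
128 [238, 238, 237, 235, 234, 234, 234, 232, 202, 120, 112, 135, 135, 117, 87, 80, 80, 79, 80, 80, 80, 81, 80, 80, 87, 117, 141, 146, 148, 148, 144, 127, 101, 103, 119, 127, 127, 128, 126, 108, 80, 77, 78, 79, 79, 78, 79, 84, 84, 84, 84, 83, 82, 82, 83, 83, 83, 83, 83, 82, 82, 81, 82, 81, 81, 82, 82, 82, 82, 82]
136 [233, 236, 238, 237, 235, 235, 234, 233, 202, 124, 85, 105, 128, 117, 90, 79, 79, 80, 81, 81, 80, 79, 80, 81, 113, 220, 249, 234, 163, 148, 144, 126, 101, 104, 122, 131, 131, 131, 129, 108, 77, 76, 78, 78, 78, 75, 79, 83, 84, 83, 83, 83, 81, 82, 83, 83, 83, 82, 82, 82, 83, 82, 82,
[... 1293 characters left out ...]
 82, 82, 82, 82]
176 [240, 240, 237, 235, 234, 234, 235, 237, 228, 181, 145, 155, 151, 147, 141, 129, 117, 112, 105, 90, 81, 80, 79, 80, 108, 205, 244, 244, 239, 237, 226, 169, 124, 195, 241, 243, 243, 243, 234, 194, 157, 153, 148, 144, 130, 101, 83, 85, 86, 85, 86, 102, 146, 174, 158, 126, 118, 118, 117, 115, 104, 87, 83, 83, 84, 81, 82, 82, 82, 83]
184 [234, 234, 236, 236, 234, 234, 235, 231, 233, 244, 245, 244, 244, 243, 242, 242, 242, 242, 242, 242, 242, 242, 242, 242, 243, 242, 242, 242, 243, 243, 243, 241, 240, 240, 241, 241, 241, 241, 240, 240, 240, 240, 240, 240, 241, 241, 242, 241, 223, 172, 162, 162, 153, 143, 142, 143, 141, 139, 138, 136, 136, 131, 114, 89, 83, 82, 83, 83, 83, 84]
```

The strip is centred in the slot (centre col 279.8 against 280.4) and there is no contact force. I continue down.

>>> apply_moves --pt "255 -0.05 -0.38 -0.46 0 0 0" --pt "255 -0.05 -0.38 -0.46 0 0 0" --pt "255 -0.04 -0.26 -0.31 0 0 0" --pt "255 0 0 0 0 0 0"

```text
time_s: 18.45
ee_pos: [0.58, 0.0854, 0.1697]
eef_rot: [-2.442, -0.001, 3.011]
force: [-0.7, -0.5, -1.9]
grip_width: 0.0143
grip_force: 30.0
```

>>> apply_moves --pt "255 -0.02 -0.13 -0.15 0 0 0" --pt "255 0 0 0 0 0 0"

```text
time_s: 18.65
ee_pos: [0.58, 0.0844, 0.1687]
eef_rot: [-2.442, -0.0, 3.012]
force: [1.1, 0.3, -1.3]
grip_width: 0.014
grip_force: 30.0
```

>>> apply_moves --pt "255 -0.02 -0.13 -0.15 0 0 0" --pt "255 0 0 0 0 0 0"

```text
time_s: 18.85
ee_pos: [0.5798, 0.083, 0.1671]
eef_rot: [-2.442, -0.0, 3.012]
force: [-0.0, 0.0, -2.2]
grip_width: 0.0138
grip_force: 30.0
```

>>> apply_moves --pt "255 -0.01 -0.1 -0.12 0 0 0" --pt "255 0 0 0 0 0 0"

```text
time_s: 19.05
ee_pos: [0.5797, 0.082, 0.1659]
eef_rot: [-2.442, -0.0, 3.012]
force: [0.1, -0.5, -1.5]
grip_width: 0.0139
grip_force: 30.0
```

>>> apply_moves --pt "255 -0.01 -0.1 -0.12 0 0 0" --pt "255 0 0 0 0 0 0"

```text
time_s: 19.25
ee_pos: [0.5796, 0.081, 0.1647]
eef_rot: [-2.442, -0.0, 3.012]
force: [0.9, -0.3, -1.3]
grip_width: 0.0135
grip_force: 30.0
```

>>> apply_moves --pt "255 -0.01 -0.1 -0.12 0 0 0" --pt "255 0 0 0 0 0 0"

```text
time_s: 19.45
ee_pos: [0.5797, 0.0805, 0.1643]
eef_rot: [-2.443, 0.001, 3.012]
force: [-1.2, 4.2, 2.5]
grip_width: 0.0136
grip_force: 30.0
```

>>> apply_moves --pt "255 -0.01 -0.06 -0.08 0 0 0" --pt "255 0 0 0 0 0 0"

```text
time_s: 19.65
ee_pos: [0.5797, 0.0805, 0.1642]
eef_rot: [-2.444, 0.002, 3.012]
force: [-2.6, 9.8, 9.7]
grip_width: 0.0135
grip_force: 30.0
```

Run:
```python
from h import *
o=ctrl.get_obs();print(o['force'],o['moment']);q=S.T@(o['ee_pos']-O)-[0,0,.05];a=np.radians(40)
print('x',q[0],'r',q[1]*np.sin(a)+q[2]*np.cos(a),'n',q[1]*np.cos(a)-q[2]*np.sin(a))
```

```text
[-2.6098669   9.81986335  9.67371628] [ 0.55973528  0.48201571 -0.52866277]
x 0.04753439914498575 r 0.15195884231761952 n 0.0050003547363084155
```

Seated: 14 N along the slope, at the expected depth of r = 0.152. I release and withdraw up the slope.

>>> apply_moves --pt "255 0.01 0.06 0.08 0 0 0" --pt "170 0 0 0 0 0 0" --pt "170 0 0 0 0 0 0" --pt "170 0 0 0 0 0 0" --pt "170 0 0 0 0 0 0" --pt "170 0.04 0.32 0.38 0 0 0" --pt "170 0.08 0.64 0.77 0 0 0" --pt "170 0.08 0.64 0.77 0 0 0" --pt "170 0.16 1.28 1.53 0 0 0" --pt "170 0.16 1.28 1.53 0 0 0"

```text
time_s: 20.65
ee_pos: [0.5848, 0.1226, 0.2147]
eef_rot: [-2.443, 0.0, 3.012]
force: [-0.4, 0.5, 0.2]
grip_width: 0.0316
grip_force: 0.0
```

>>> apply_moves --pt "170 0.16 1.28 1.53 0 0 0" --pt "170 0.16 1.28 1.53 0 0 0" --pt "170 0.16 1.28 1.53 0 0 0" --pt "170 0.2 1.9 2.3 0 0 0" --pt "170 0.2 1.9 2.3 0 0 0" --pt "170 0 0 0 0 0 0"

```text
time_s: 21.25
ee_pos: [0.5937, 0.2006, 0.3086]
eef_rot: [-2.446, 0.004, 3.014]
force: [0.0, -0.1, -0.0]
grip_width: 0.0316
grip_force: 0.0
```

Run:
```python
from h import *
np.set_printoptions(precision=4,suppress=True)
o=ctrl.get_obs();print(o['ee_pos'],o['force'],o['joint_vel'])
b=shot('top','t8');a=shot('scene','s8');s=np.radians(40)
u=np.array([0,np.sin(s),np.cos(s)]);n=np.array([0,np.cos(s),-np.sin(s)])
P=lambda x,r,d:O+S@(np.array([x,0,.05])+r*u+d*n)
for nm,c in(('top',b),('scene',a)):
    print(nm,'fin tip ends',[proj(c,P(.0475+k,.18,.0045)).round(1) for k in(-.03,.03)],'feet inner',[proj(c,P(.0475+k,.098,-.0105)).round(1) for k in(-.035,.035)],'tab',[proj(c,P(x,.17,0)).round(1) for x in(-.08,-.02)])
g=b['img'].mean(2).astype(int);
for r in range(172,246,6): print(r,g[r,226:282:1].tolist())
# bystanders: unchanged?
for nm,f in(('top',b),('scene',a)):
    d=np.abs(f['img'].astype(int)-load(nm)['img']).max(2)
    for x,y in ([(416,233),(370,155),(200,150)] if nm=='top' else [(138,291),(235,328),(406,250)]): print(nm,(x,y),(d[y-25:y+25,x-25:x+25]>40).sum())
```

```text
[0.5937 0.2006 0.3086] [ 0.0178 -0.0634 -0.025 ] [-0.0349  0.0011  0.1162  0.0096 -0.0784  0.0222]
top fin tip ends [array([244.9, 202.7]), array([248.8, 179.3])] feet inner [array([271.1, 212.2]), array([275.1, 185.9])] tab [array([242.7, 242.5]), array([246.6, 218.5])]
scene fin tip ends [array([318.6, 180.6]), array([331.9, 194.1])] feet inner [array([293.4, 204. ]), array([307.5, 220.8])] tab [array([295.7, 163.4]), array([307.2, 175.3])]
172 [33, 46, 47, 49, 47, 53, 49, 45, 41, 39, 37, 48, 40, 44, 41, 46, 41, 46, 44, 47, 44, 40, 42, 38, 66, 74, 67, 67, 69, 70, 64, 66, 67, 66, 65, 69, 63, 62, 68, 67, 62, 71, 67, 65, 65, 64, 64, 66, 63, 66, 65, 65, 68, 67, 66, 68]
178 [45, 42, 41, 47, 41, 44, 45, 38, 36, 48, 42, 45, 49, 45, 42, 39, 47, 43, 44, 41, 45, 39, 33, 62, 63, 61, 67, 66, 68, 69, 65, 71, 70, 61, 80, 170, 255, 250, 240, 241, 244, 247, 253, 250, 224, 216, 158, 79, 51, 55, 60, 61, 62, 60, 68, 70]
184 [41, 46, 51, 45, 46, 35, 50, 44, 48, 67, 65, 64, 72, 67, 67, 71, 63, 69, 64, 43, 255, 254, 247, 248, 242, 235, 237, 235, 235, 237, 234, 235, 231, 238, 246, 249, 242, 230, 233, 236
[... 2138 characters left out ...]
46, 242, 176, 233, 247, 238, 175, 244, 247, 238, 183, 243]
238 [43, 42, 49, 43, 42, 44, 45, 44, 39, 44, 43, 39, 45, 43, 46, 44, 34, 93, 191, 193, 187, 182, 178, 235, 248, 245, 243, 242, 241, 242, 243, 247, 217, 185, 243, 248, 237, 165, 244, 247, 240, 172, 235, 246, 241, 171, 232, 246, 242, 173, 234, 248, 238, 180, 243, 244]
244 [47, 51, 44, 41, 41, 49, 44, 40, 41, 41, 46, 47, 43, 45, 43, 43, 40, 38, 39, 39, 34, 28, 40, 122, 152, 177, 182, 183, 173, 246, 246, 241, 233, 244, 245, 235, 175, 241, 246, 242, 174, 234, 247, 241, 172, 233, 245, 241, 177, 234, 246, 240, 168, 242, 244, 242]
top (416, 233) 0
top (370, 155) 0
top (200, 150) 1196
scene (138, 291) 0
scene (235, 328) 0
scene (406, 250) 573
```

The clip's fin is seen at top cols 242-246, rows 179-203, and the feet at cols 271-275, both as predicted for a seated clip. The rotor patch differs from the start, probably because the arm is in front of it. I move clear and check.

>>> apply_moves --pt "170 -1.5 1 2 0 0 0" --pt "170 -2.5 2 2 0 0 0" --pt "170 -3 2 0 0 0 0" --pt "170 -3 2 0 0 0 0" --pt "170 -3 2 0 0 0 0" --pt "170 -3 2 0 0 0 0" --pt "170 -3 1 0 0 0 0" --pt "170 -3 0 0 0 0 0" --pt "170 0 0 0 0 0 0"

```text
time_s: 22.25
ee_pos: [0.3712, 0.318, 0.3452]
eef_rot: [-2.442, -0.001, 3.014]
force: [-0.2, 0.2, 0.3]
grip_width: 0.0313
grip_force: 0.0
```

Run:
```python
from h import *
o=ctrl.get_obs();print(o['time_s'],o['ee_pos'],o['force'])
b=shot('top','t9');a=shot('scene','s9')
for nm,f,f8 in(('top',b,'t8'),('scene',a,'s8')):
    i0=load(nm)['img'].astype(int);d=np.abs(f['img'].astype(int)-i0).max(2);d8=np.abs(f['img'].astype(int)-load(f8)['img']).max(2)
    for x,y in ([(416,233),(370,155),(200,150)] if nm=='top' else [(138,291),(235,328),(406,250)]): print(nm,(x,y),(d[y-25:y+25,x-25:x+25]>40).sum())
    x,y=(255,195) if nm=='top' else (315,190); print('clip moved since release px',(d8[y-20:y+20,x-20:x+20]>40).sum())
    m=cv2.inRange(cv2.cvtColor(f['img'],cv2.COLOR_RGB2HSV),(0,0,150),(180,70,255))
    for k in cv2.findContours(m,0,1)[0]:
        r=cv2.boundingRect(k)
        if 500<cv2.contourArea(k)<1600: print(r)
```

```text
22.25 [0.37116651 0.31799505 0.34515886] [-0.18435772  0.22438454  0.25110597]
top (416, 233) 0
top (370, 155) 0
top (200, 150) 0
clip moved since release px 1
(88, 246, 47, 41)
(395, 212, 45, 43)
(356, 139, 30, 33)
(182, 132, 37, 38)
scene (138, 291) 0
scene (235, 328) 0
scene (406, 250) 0
clip moved since release px 68
(517, 376, 43, 44)
(217, 301, 36, 53)
(501, 280, 44, 48)
(108, 266, 57, 46)
(385, 233, 43, 35)
(146, 40, 35, 26)
(236, 19, 67, 33)
(311, 13, 26, 64)
(139, 0, 52, 32)
```

The bystanders are unmoved, the clip is at rest and the arm is clear, so I hand in.

```bash
python3 -c "
from station import ctrl
print(ctrl.hand_in())"
```

```text
the job is handed in; nothing more can be done
None
```

I turned the leaf gently onto the left wing, seated and released the clip beside the tab over leaf and wing, left the tube box, rotor and jar where they were, and handed the job in at about 22 s; no verdict came back.

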